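# Secure the pane and gauge it at the ring

### The arm

A 7-joint arm with a two-finger parallel gripper is mounted at the origin on a cart in front of the work surface, level with it; the furniture and walls round the work are solid. World frame = base frame: x ahead of the robot, y to its left, z up, the work surface at z = 0. Lengths are in m, angles in rad, forces in N, time in s.
With the tool pointing down it reaches from about 0.4 to 0.85 m from the base axis. Payload 4.5 kg.
Tool frame: the origin (TCP) lies midway between the tips of the shut fingers; the grasp point (between the pads) lies 19 mm behind it; z points along the fingers, y is the direction in which the jaws open and shut (so a half turn about z gives the same grasp; the last joint's range is limited). The gripper opens to 88 mm and grips with 3 to 60 N. Pads are 18 mm wide; open, the fingers measure 123 mm over their backs; the gripper's body (75 mm by 187 mm) begins 45 mm behind the grasp point.
Start: joints at [1.356, 0.689, -0.195, 1.565, 0.157, 0.902, -0.215], TCP at [0.154, -0.606, 0.239] pointing down, gripper open.
Joint ranges: [-3.01, 3.01], [-0.46, 2.08], [-1.47, 1.51], [0.13, 2.56], [-1, 4.14], [0.04, 2.09], [-2.66, 2.66]. Speed limits (rad/s): [2.57, 2.57, 3.14, 3.14, 3.14, 3.14, 3.14].

### API

Orientations are given as a unit quaternion [x, y, z, w].
In Python, from plant import r gives the robot as it stands. The module is installed in compiled form; this text tells all that it offers.
- The arm moves only by the tool carry_out, never from a script. Its argument "commands" is a list of rows, each a list of 6 numbers: the shift along the tool's x, y, z in m, then the turn, a rotation vector about the tool's x, y, z in degrees. In form: [[dx, dy, dz, wx, wy, wz], ...]. A call has 1 to 12 rows; each row is the pose to reach, as a shift and turn from the pose commanded when the call began, along the tool's axes at that moment; what a row does not reach only later rows make up. A row lasts 1/10 s, in which the tool goes at most 50 mm and 8.59 degrees, less where a joint would pass 70% of its speed; a pose out of reach is approached as far as the arm can. A call with a gripper value outside its range is refused whole. "fingers" is the closure in counts, from 0 (fully open) to 255 (shut), set as the call begins (left out, the last holds). The fingers move at their own pace and stop on an object; "grip_force" is the grip in N (left out, the last holds). Time passes only in rows, so rows that repeat a pose let the fingers close. It gives the time, the measured TCP pose, the force and the opening at its end, in the units of the state.
- r.get_state(): the state, without advancing time (a new reading comes with each control period).
- r.snapshot(name): name is "side" or "top" or "wrist"; returns a dict with "img" (420x560x3 uint8, blue, green, red), "intrinsics" (3x3 intrinsics, pixels), "k1" (the pictures are not rectified: a ray, as slopes to the right and down, at radius r is drawn at 1 + k1 r^2 times it, then the intrinsics apply), "extrinsics" (4x4, takes a point from camera to world coordinates); the wrist camera has in their place "tool_from_camera" (4x4, takes a point from camera to tool coordinates, whose origin is the TCP and whose axes are the flange's). Camera axes: x right, y down, z forward; pixel columns grow to the right and rows downward; lengths in m; the calibration is good to about 2 mm. A picture is of the moment at which its call begins: read the wrist's pose just before it. There is no depth.
- r.finish_job(): hands the job in, once; it reports no verdict.
Trained networks look in a picture, given as the dict that the camera call returned (one of the last four; its "shot" number tells which), for a name from the list of things; names that differ only in an ending like _2 or _b are one class to them, and where a whole thing is asked for, a point or a joint stands for the part that bears it (a point fixed in the world has none). Each returns a list of dicts, best first, with "p" (0 to 1); they miss things now and then, are a little off and sometimes report something else, mostly with a low value. They report only what shows in the picture. A call takes as long as a camera call.
- r.spot_in(picture, label): "xyz" ([x, y, z] in m, in world coordinates, good to about 4 mm: the middle of the surface that is visible of it).
- r.spot_point(picture, label): "xyz" ([x, y, z] in m, in world coordinates, good to about 4 mm: a listed point, or the origin of a listed thing).
The state is a dict: "clock": time; "q": joint angles; "qd": joint speeds; "joint_torque": joint torques, N m; "tool_pos": TCP position; "eef_rot": TCP orientation; "contact_force": force on the tool from outside, world axes, zero at the start; "moment": the same for the moment, N m; "opening": opening from 0.0 (shut) to 1.0 (fully open).
Only numpy, scipy, OpenCV 4.12 (cv2) and the standard library are available. Lean on these libraries where they do the work, as an engineer would, in place of code of your own. Each camera call takes 0.05 s, during which the arm holds its last target.

### The job

First secure the glass pane on the sloping easel by turning the brass turnbutton until it points straight up the slope, over the glass. Then take the spring-tipped gauge out of its wooden stand and hold it square to the sloping glass with its tip inside the small painted ring, pressed gently so that the plunger is about half way in, and finish while still holding it there. Leave the pane in its frame and do not disturb the solder spool, the copper foil roll or the wooden block.

Things in the scene. Friction and masses are not known exactly. Their poses are not given: they have to be found in the camera images.
- bed: fixed sloping plywood bed of the easel, 190 x 192 x 10 mm, with rails 6.5 mm high round the pane (near and far 34 mm wide, sides 20 mm). Origin: centre of its upper face, under the pane, 46 mm above the worktop. x runs up the slope (20 degrees, low edge toward the robot), y left along the rails, z square out of the glass, whose upper face is at z = 5 mm.
- pane: the loose clear glass pane, 120 (up the slope) x 150 x 5 mm, 0.22 kg, lying in the bed's rails with under 1 mm play all round. Origin: centre of its underside. Its body axes are level (z vertical), not along the slope; take the slope from bed.
- mark: a small thin black ring painted on the glass, 22 mm across, with a dot at its centre, on the upper half of the pane. Origin: the ring's centre on the glass's upper face. Its axes are level (z vertical).
- turnbutton (a joint): brass turnbutton (bar 64 x 14 x 5 mm) on a screw at bed x = -78, y = 0 mm (middle of the near rail), axis square to the bed. rad: 0 = along the rail, knob end toward bed -y (right); grows anticlockwise from above; 1.57 = knob end straight up the slope, over the glass. Stops at 0 and 1.6; stays where left; about 1 N at the knob turns it.
- knob_top (a point): centre of the top of the turnbutton's round knob, an upright (square to the bed) pin 12 mm in diameter and 22 mm high, 40 mm from the screw axis. The knob's top is 34.7 mm above the bed's origin plane (bed z); its foot, on the bar's top face, is at bed z = 12.7 mm.
- gauge: the gauge: pen-like metal body 118 mm long, about 0.14 kg, round about its z axis, which points from nose to blunt top. Origin: centre of the nose's end face. Nose 14 mm across, z 0 to 40 mm; dark collar 32 mm across, 40 to 48 mm; smooth grip 22 mm across, 48 to 113 mm. At the start it stands upright in the stand, its collar on the stand's top.
- gauge_tip (a point): the round end of the gauge's spring plunger (6 mm in diameter); with the plunger fully out it lies on the gauge's axis 12 mm beyond the nose's end face (z = -12 mm).
- gauge_plunger (a joint): how far the gauge's plunger is pushed in, m: 0 = fully out, 0.008 = fully in. Spring: about 0.4 N to start, then 0.4 N per mm (2 N at half way).
- stand: the dark wooden block 64 x 64 x 60 mm with an upright 17 mm hole through its middle that holds the gauge's nose; fixed to the worktop. Origin: centre of its underside. The gauge lifts straight out; the plunger's tip is clear after 52 mm.
- spool: a small grey-flanged spool of solder wire, 51 x 61 x 38 mm, a bystander. Origin: centre of its underside.
- foil_roll: a flat roll of copper foil, 72 mm across and 10 mm high, a bystander. Origin: centre of its underside.
- wood_block: a wooden block 34 x 50 x 34 mm, a bystander. Origin: centre of its underside.

How it is judged:
By the outcome, as a careful person would: the job done as asked, in the order asked, and still so for the second after the job is handed in, while the arm keeps its last pose, push and grip.
It also fails if it takes over 58 s, if anything falls off the work surface, if the arm or the gripper's body presses on something with over 40 N, if the wrist force passes 120 N, or if a joint passes its speed limit or range.

## Working session

There is one attempt and no reset: what is moved stays moved. The work goes in short steps, Python scripts to look and compute and a tool call to move; the robot and the scene stay as the last step left them, time stands still between calls to the robot, and variables do not carry over. Pictures are saved under pics/ and viewed, and the job is handed in when it is done.

Besides the shell and the picture viewer there is one more tool, called after "Request:" as a command line: name --pt "numbers of a row" for each row, then --argument value for the rest. carry_out: Moves the arm, as the interface text tells. Its arguments: {"type":"object","properties":{"commands":{"type":"array","items":{"type":"array","items":{"type":"number"}}},"fingers":{"type":"number"},"grip_force":{"type":"number"}},"required":["commands"]}

```bash
mkdir -p pics; ls
python3 - <<'E'
from plant import r
import cv2,numpy as np
s=r.get_state();print({k:np.round(v,3).tolist() for k,v in s.items()})
for n in ["side","top"]:
    p=r.snapshot(n);cv2.imwrite(f"pics/{n}0.png",p["img"])
    print(n,p["k1"],np.round(p["intrinsics"],1).tolist(),np.round(p["extrinsics"],3).tolist())
    for l in ["bed","pane","mark","knob_top","turnbutton","gauge","gauge_tip","stand","spool","foil_roll","wood_block"]:
        print(l,[( np.round(d["xyz"],4).tolist(),round(d["p"],2)) for d in r.spot_point(p,l)[:2]])
print(r.get_state()["clock"])
E
```

```text
pics
{'clock': 0.0, 'q': [1.356, 0.69, -0.194, 1.566, 0.157, 0.903, -0.215], 'qd': [-0.0, 0.001, -0.0, -0.0, -0.001, -0.0, -0.002], 'joint_torque': [0.001, -52.755, -1.267, -15.343, -0.053, 0.007, 0.0], 'tool_pos': [0.154, -0.605, 0.238], 'eef_rot': [0.992, 0.124, -0.0, -0.001], 'contact_force': [0.228, 0.286, -0.489], 'moment': [0.017, -0.006, 0.015], 'opening': 0.999}
side -0.014980938786429072 [[429.6, 0.0, 273.4], [0.0, 429.6, 213.5], [0.0, 0.0, 1.0]] [[0.996, -0.04, 0.081, 0.496], [-0.09, -0.404, 0.911, -0.982], [-0.004, -0.914, -0.406, 0.512], [0.0, 0.0, 0.0, 1.0]]
bed [([0.6357, -0.0186, 0.0463], 0.7)]
pane [([0.6372, -0.0174, 0.0446], 0.62), ([0.6344, -0.0193, 0.0464], 0.56)]
mark []
knob_top [([0.56, -0.0532, 0.0567], 0.47), ([0.6977, 0.2018, 0.0075], 0.19)]Traceback (most recent call last):
  File "<stdin>", line 8, in <module>
ValueError: it knows: bed, foil_roll, gauge, gauge_tip, knob_top, mark, pane, spool, stand, wood_block
```

Run:
```python
from plant import r
import cv2,numpy as np
for n in ["side","top"]:
    p=r.snapshot(n);cv2.imwrite(f"pics/{n}0.png",p["img"])
    print(n,p["k1"],np.round(p["intrinsics"],1).tolist(),np.round(p["extrinsics"],3).tolist())
    for l in ["bed","pane","mark","knob_top","gauge","gauge_tip","stand","spool","foil_roll","wood_block"]:
        print(l,[( np.round(d["xyz"],4).tolist(),round(d["p"],2)) for d in r.spot_point(p,l)[:2]])
print(r.get_state()["clock"])
```

```text
side -0.014980938786429072 [[429.6, 0.0, 273.4], [0.0, 429.6, 213.5], [0.0, 0.0, 1.0]] [[0.996, -0.04, 0.081, 0.496], [-0.09, -0.404, 0.911, -0.982], [-0.004, -0.914, -0.406, 0.512], [0.0, 0.0, 0.0, 1.0]]
bed [([0.6384, -0.0177, 0.0479], 0.8)]
pane [([0.6352, -0.0169, 0.0474], 0.77)]
mark [([0.4279, 0.0921, -0.0], 0.16)]
knob_top [([0.5595, -0.0542, 0.0567], 0.51)]
gauge []
gauge_tip [([0.4045, 0.2512, -0.0043], 0.66)]
stand [([0.5968, -0.3061, -0.001], 0.6)]
spool [([0.4257, 0.0945, 0.0026], 0.54)]
foil_roll [([0.6981, 0.2013, 0.004], 0.37)]
wood_block [([0.4056, 0.247, -0.0036], 0.52)]
top -0.0016397358071119459 [[460.5, 0.0, 276.4], [0.0, 460.5, 211.6], [0.0, 0.0, 1.0]] [[0.022, -0.997, 0.073, 0.472], [-1.0, -0.02, 0.023, -0.032], [-0.022, -0.074, -0.997, 1.155], [0.0, 0.0, 0.0, 1.0]]
bed []
pane [([0.6323, -0.015, 0.048], 0.56)]
mark []
knob_top [([0.5575, -0.0527, 0.0538], 0.64)]
gauge [([0.5953, -0.3038, 0.0211], 0.6)]
gauge_tip []
stand [([0.5889, -0.307, -0.0033], 0.55)]
spool [([0.4221, 0.0959, -0.0008], 0.58)]
foil_roll [([0.7039, 0.1972, -0.0028], 0.86)]
wood_block [([0.4055, 0.2499, 0.0], 0.74)]
1.35
```

View pics/side0.png

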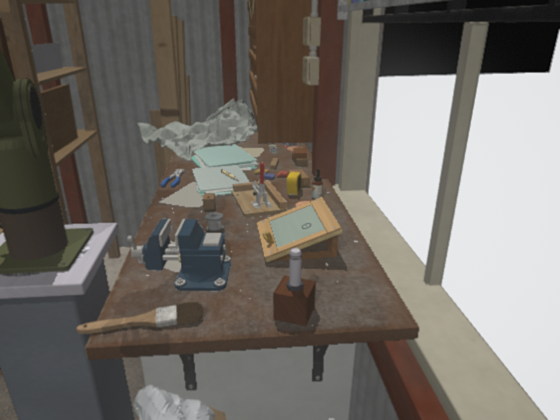

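View pics/top0.png

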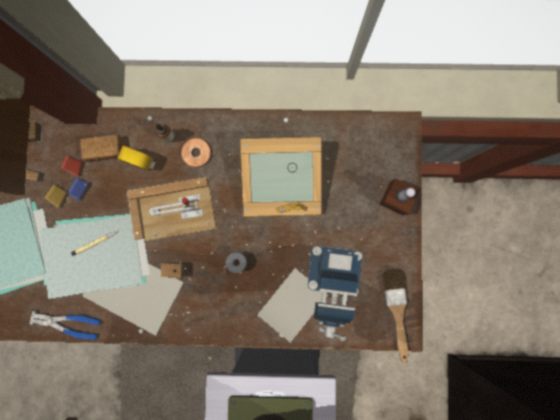

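Run:
```python
import cv2
a=cv2.imread("pics/top0.png")[125:225,225:335];cv2.imwrite("pics/t0z.png",cv2.resize(a,None,fx=6,fy=6,interpolation=cv2.INTER_CUBIC)[:600])
a=cv2.imread("pics/side0.png")[190:330,240:350];cv2.imwrite("pics/s0z.png",cv2.resize(a,None,fx=4,fy=4,interpolation=cv2.INTER_CUBIC)[:600])
```

```text
(no output)
```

View pics/t0z.png

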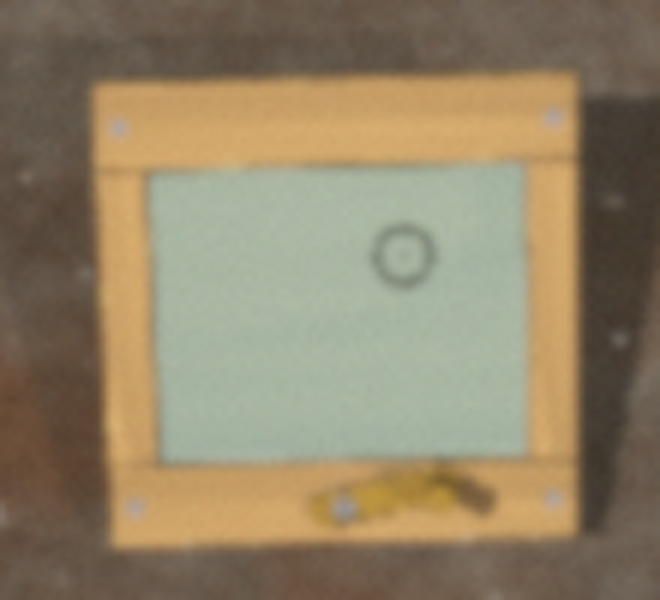

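View pics/s0z.png

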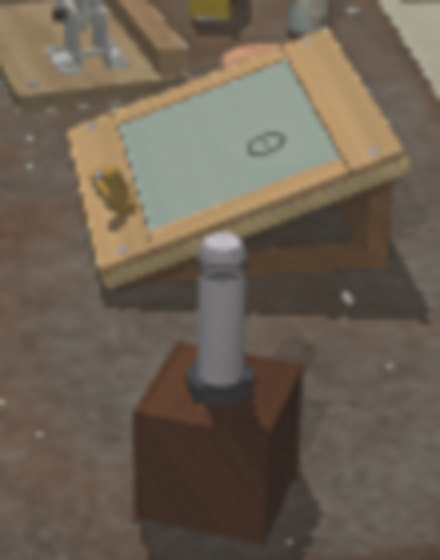

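```bash
cat > h.py <<'E'
import numpy as np,cv2
from scipy.spatial.transform import Rotation as R
from scipy.optimize import least_squares
def proj(P,K,k1,E):
    P=np.atleast_2d(P); Q=(P-E[:3,3])@E[:3,:3]
    s=Q[:,:2]/Q[:,2:]; r2=(s**2).sum(1,keepdims=True); s=s*(1+k1*r2)
    return s@np.diag([K[0,0],K[1,1]])+K[:2,2]
def ray(uv,K,k1,E):
    s=(np.asarray(uv,float)-K[:2,2])/[K[0,0],K[1,1]]; t=s.copy()
    for _ in range(10): t=s/(1+k1*(t@t))
    d=E[:3,:3]@np.array([t[0],t[1],1]); return E[:3,3],d
def bedT(x,y,yaw):
    T=np.eye(4);T[:3,:3]=(R.from_euler('z',yaw)*R.from_euler('y',-20,degrees=True)).as_matrix();T[:3,3]=[x,y,.046];return T
def bp(T,p): return (T[:3,:3]@np.atleast_2d(p).T).T+T[:3,3]
def onplane(uv,K,k1,E,T,z):
    o,d=ray(uv,K,k1,E); Ti=np.linalg.inv(T); o=Ti[:3,:3]@o+Ti[:3,3]; d=Ti[:3,:3]@d
    return o+d*(z-o[2])/d[2]
E
cat > fit.py <<'E'
from h import *
from plant import r
cams={n:r.snapshot(n) for n in ["top","side"]}
import pickle;pickle.dump({n:(np.array(c["intrinsics"]),c["k1"],np.array(c["extrinsics"])) for n,c in cams.items()},open("cams.pkl","wb"))
C=pickle.load(open("cams.pkl","rb"))
z=lambda pts,f,o:(np.array(pts,float)+.5)/f-.5+o
obs={"top":z([(93,83),(577,73),(579,540),(113,548)],6,(225,125)),
"side":z([(330,30),(407,162),(104,268),(70,130)],4,(240,190))}
cor=np.array([[95,96,6.5],[95,-96,6.5],[-95,-96,6.5],[-95,96,6.5]])/1000
def res(p,n): return (proj(bp(bedT(*p),cor),*C[n])-obs[n]).ravel()
for n in C:
    s=least_squares(res,[.635,-.017,0],args=(n,));print(n,s.x,np.round(s.fun,2))
s=least_squares(lambda p:np.r_[res(p,"top"),res(p,"side")],[.635,-.017,0]);print(s.x,np.round(s.fun,2))
T=bedT(*s.x)
print("mark bed",onplane(z((404,256),6,(225,125)),*C["top"],T,.005),onplane(z((266,144),4,(240,190)),*C["side"],T,.005))
print("screw",onplane(z((343,508),6,(225,125)),*C["top"],T,.0127))
print("knobtop",onplane(z((483,497),6,(225,125)),*C["top"],T,.0347),onplane(z((118,222),4,(240,190)),*C["side"],T,.0347))
print(np.linalg.inv(T)@[.5595,-.0542,.0567,1],np.linalg.inv(T)@[.5575,-.0527,.0538,1])
E
python3 fit.py
```

```text
top [ 0.63811515 -0.01603389  0.03936036] [-0.27  0.25  0.43  0.08 -0.08 -0.25 -0.1  -0.1 ]
side [ 0.63931307 -0.02557316  0.03177499] [ 0.82 -0.13  0.63 -2.17 -1.28  1.26 -0.07  0.48]
[ 0.63914643 -0.01765519  0.03768805] [ 0.49 -0.24  1.19 -0.27  0.53 -0.59  0.5  -0.56 -0.06 -1.27 -0.07 -3.78
 -1.33 -0.34 -0.48 -0.66]
mark bed [ 0.0228193  -0.02437134  0.005     ] [ 0.02239338 -0.0274047   0.005     ]
screw [-0.07933164  0.00201827  0.0127    ]
knobtop [-0.06971862 -0.05413287  0.0347    ] [-0.07379019 -0.10613776  0.0347    ]
[-0.07242433 -0.03351785  0.037747    1.        ] [-0.07524113 -0.03194355  0.03568612  1.        ]
```

```bash
cat >> h.py <<'E'
def rel(s,pos,Rm):
    R0=R.from_quat(s["eef_rot"]); d=R0.inv().apply(np.asarray(pos)-s["tool_pos"])
    w=(R0.inv()*R.from_matrix(Rm)).as_rotvec(degrees=True); return np.round(d,4).tolist(),np.round(w,2).tolist()
T=bedT(0.6381,-0.0160,0.0394)
RB=T[:3,:3]@np.diag([1,-1,-1.])
E
python3 - <<'E'
from h import *
from plant import r
p=r.snapshot("wrist");cv2.imwrite("pics/w0.png",p["img"]);print(p["k1"],np.array(p["intrinsics"]).round(1).tolist(),np.array(p["tool_from_camera"]).round(4).tolist())
s=r.get_state()
tgt=bp(T,[-.06,-.02,.25])[0]; print(tgt,rel(s,tgt,RB))
E
```

```text
-0.04709101370159194 [[370.1, 0.0, 279.6], [0.0, 370.1, 210.6], [0.0, 0.0, 1.0]] [[-0.0008, -0.9559, -0.2936, 0.0757], [1.0, -0.0007, -0.0004, -0.0], [0.0002, -0.2936, 0.9559, -0.1474], [0.0, 0.0, 0.0, 1.0]]
[ 0.49711132 -0.04157336  0.26040195] ([0.4715, -0.4623, -0.0217], [-2.09, 19.92, 11.88])
```

View pics/w0.png

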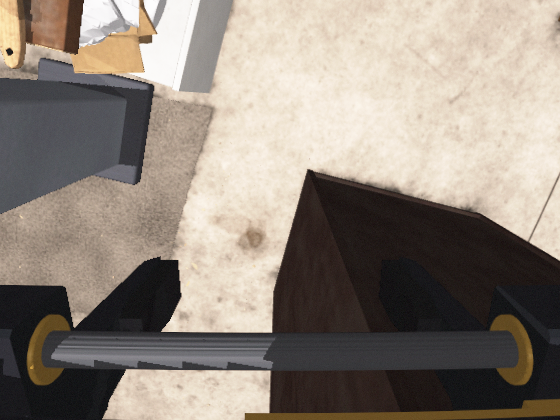

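Request:
carry_out --pt "0.02 -0.02 -0.05 0 0 0" --pt "0.05 -0.05 -0.09 0 4 3" --pt "0.08 -0.08 -0.09 0 6 4" --pt "0.12 -0.11 -0.09 0 8 5" --pt "0.15 -0.145 -0.09 0 10 6" --pt "0.19 -0.18 -0.08 -1 12 7" --pt "0.22 -0.215 -0.08 -1 14 8" --pt "0.255 -0.25 -0.07 -1 16 9" --pt "0.29 -0.285 -0.06 -2 18 10" --pt "0.325 -0.32 -0.05 -2 20 11" --pt "0.36 -0.355 -0.045 -2 20 12" --pt "0.395 -0.39 -0.04 -2 20 12" --fingers 180 --grip_force 8

```text
clock: 2.7
tool_pos: [0.4327, -0.1442, 0.2802]
eef_rot: [0.985, 0.018, 0.174, -0.004]
contact_force: [0.9, -0.8, 0.6]
opening: 0.298
```

Run:
```python
from h import *
from plant import r
s=r.get_state();print(s["clock"],s["opening"],s["q"])
tgt=bp(T,[-.06,-.02,.22])[0]; print(tgt,s["tool_pos"],rel(s,tgt,RB))
```

```text
2.7 0.29828505950825085 [ 0.46942293  0.31867203 -0.22241772  2.28165823 -0.16995651  0.21790302
 -1.10496238]
[ 0.50736396 -0.0411692   0.23221117] [ 0.43266685 -0.1442264   0.28022484] ([0.0572, -0.1001, 0.0722], [-0.08, -0.05, -0.18])
```

Request:
carry_out --pt "0.02 -0.035 0.025 0 0 0" --pt "0.04 -0.07 0.05 0 0 0" --pt "0.057 -0.1 0.072 0 0 0" --pt "0.057 -0.1 0.072 0 0 0" --pt "0.057 -0.1 0.072 0 0 0"

```text
clock: 3.2
tool_pos: [0.5068, -0.0413, 0.232]
eef_rot: [0.985, 0.02, 0.173, -0.005]
contact_force: [-0.8, -0.2, 0.3]
opening: 0.294
```

```bash
cat > look.py <<'E'
from h import *
from plant import r
import sys,pickle
s=r.get_state(); p=r.snapshot("wrist");cv2.imwrite(f"pics/{sys.argv[1]}.png",p["img"])
M=np.eye(4);M[:3,:3]=R.from_quat(s["eef_rot"]).as_matrix();M[:3,3]=s["tool_pos"]
E=M@np.array(p["tool_from_camera"]);cam=(np.array(p["intrinsics"]),p["k1"],E);pickle.dump(cam,open(f"{sys.argv[1]}.pkl","wb"))
Ti=np.linalg.inv(T)
print(s["clock"],Ti[:3,:3]@s["tool_pos"]+Ti[:3,3],s["contact_force"].round(2) if hasattr(s["contact_force"],"round") else s["contact_force"],s["opening"])
for l in sys.argv[2:]:
    for d in r.spot_point(p,l)[:2]: print(l,d["p"],np.round(d["xyz"],4),"bed",np.round(Ti[:3,:3]@d["xyz"]+Ti[:3,3],4))
E
python3 look.py w1 knob_top mark bed pane
```

```text
3.2 [-0.06062545 -0.02006795  0.22001981] [-0.85 -0.2   0.31] 0.29383189927543435
knob_top 0.85 [ 0.5603 -0.0623  0.0558] bed [-0.0714 -0.0432  0.0364]
pane 0.89 [ 0.6392 -0.0238  0.0444] bed [ 0.0002 -0.0078 -0.0018]
```

View pics/w1.png

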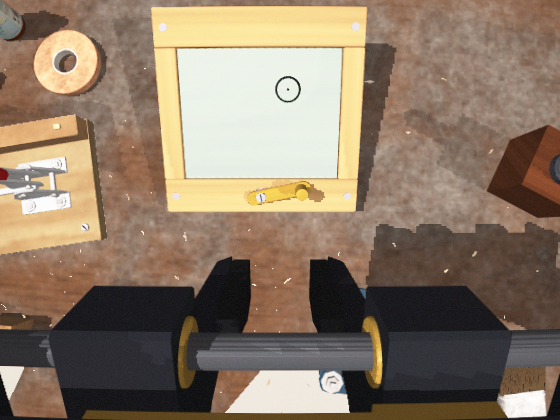

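```bash
cat > fit2.py <<'E'
from h import *
import pickle
C=pickle.load(open("cams.pkl","rb"));W=pickle.load(open("w1.pkl","rb"))
img=cv2.imread("pics/w1.png")
cv2.imwrite("pics/w1z.png",cv2.resize(img[160:220,230:340],None,fx=7,fy=7,interpolation=cv2.INTER_CUBIC))
cor=np.array([[95,96,6.5],[95,-96,6.5],[-95,-96,6.5],[-95,96,6.5],[61,76,6.5],[61,-76,6.5],[-61,-76,6.5],[-61,76,6.5]])/1000
obs=np.array([(152,8),(366,7),(355.5,212),(166,212),(177.5,47),(342.5,47),(337,179),(184,179)],float)
s=least_squares(lambda p:(proj(bp(bedT(*p),cor),*W)-obs).ravel(),[.638,-.016,.04]);print(s.x,s.fun.round(1))
T2=bedT(*s.x)
for nm,TT in (("T",T),("T2",T2)):
  for n,uv,z in (("mark",(288,89),.005),("screw",(262,198),.0127),("knob",(302,191),.0347)):
    b=onplane(uv,*W,TT,z);print(nm,n,b.round(4),bp(TT,b).round(4))
E
python3 fit2.py
```

```text
[ 0.6365633  -0.01689913  0.03652711] [-1.3 -0.9  1.4 -0.1 -0.5  0.1  1.4 -0.6 -2.   0.5  0.6  0.5  0.1  0.4
  0.4 -0.1]
T mark [ 0.0231 -0.0274  0.005 ] [[ 0.6592 -0.0426  0.0586]]
T screw [-0.0804 -0.0021  0.0127] [[ 0.5584 -0.0212  0.0304]]
T knob [-0.0677 -0.0403  0.0347] [[ 0.5643 -0.0593  0.0555]]
T2 mark [ 0.0246 -0.0265  0.005 ] [[ 0.659  -0.0426  0.0591]]
T2 screw [-0.0788 -0.0015  0.0127] [[ 0.5583 -0.0213  0.031 ]]
T2 knob [-0.066  -0.0397  0.0347] [[ 0.5642 -0.0593  0.056 ]]
```

View pics/w1z.png

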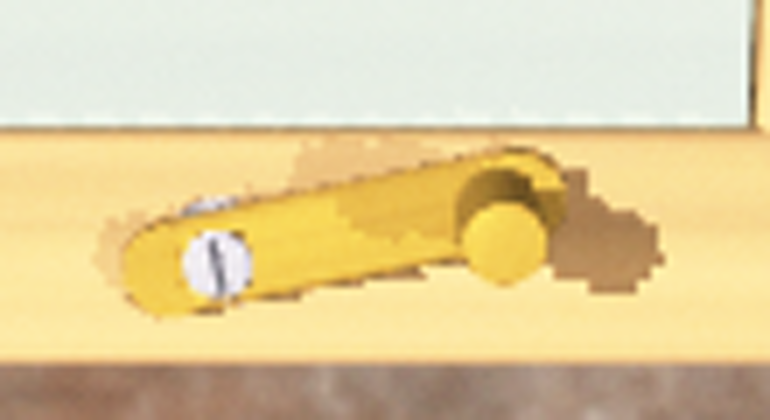

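```bash
sed -i 's/^T=bedT.*/T=bedT(0.6367,-0.0168,0.037)/' h.py
cat > go.py <<'E'
from h import *
from plant import r
import sys
s=r.get_state();Ti=np.linalg.inv(T)
print(s["clock"],"now",(Ti[:3,:3]@s["tool_pos"]+Ti[:3,3]).round(4),np.round(s["contact_force"],2),s["opening"])
a=[float(x) for x in sys.argv[1:]]
for i in range(0,len(a),3): print(a[i:i+3],rel(s,bp(T,a[i:i+3])[0],RB))
E
python3 - <<'E'
from h import *
import pickle
W=pickle.load(open("w1.pkl","rb"));print(onplane((301.4,194.4),*W,T,.0347),onplane((260.6,197.3),*W,T,.0135),onplane((288,89),*W,T,.005))
E
python3 go.py -.069 -.039 .05  -.069 -.039 .017
```

```text
[-0.0693636  -0.03925552  0.0347    ] [-0.07796702 -0.00022864  0.0135    ] [ 0.02450633 -0.02657941  0.005     ]
3.45 now [-0.0596 -0.0228  0.2206] [ 0.66 -0.86  0.61] 0.29429647787901303
[-0.069, -0.039, 0.05] ([-0.0095, 0.0164, 0.1706], [-0.05, -0.06, -0.17])
[-0.069, -0.039, 0.017] ([-0.0096, 0.0164, 0.2036], [-0.05, -0.06, -0.17])
```

Request:
carry_out --pt "-0.003 0.006 0.04 0 0 0" --pt "-0.006 0.011 0.08 0 0 0" --pt "-0.009 0.016 0.12 0 0 0" --pt "-0.0095 0.0164 0.15 0 0 0" --pt "-0.0095 0.0164 0.165 0 0 0" --pt "-0.0095 0.0164 0.165 0 0 0"

```text
clock: 4.05
tool_pos: [0.5861, -0.0651, 0.1073]
eef_rot: [0.99, 0.018, 0.142, -0.009]
contact_force: [-0.1, 0.5, 0.2]
opening: 0.293
```

```bash
python3 look.py w2; python3 go.py -.069 -.039 .017
```

```text
4.05 [-0.02819877 -0.04641099  0.0755185 ] [-0.09  0.47  0.2 ] 0.29277120400852025
4.1 now [-0.029  -0.0463  0.0742] [ 1.64  0.46 -1.37] 0.2930156745430261
[-0.069, -0.039, 0.017] ([-0.0361, -0.0064, 0.0598], [-0.76, 3.81, -0.14])
```

View pics/w2.png

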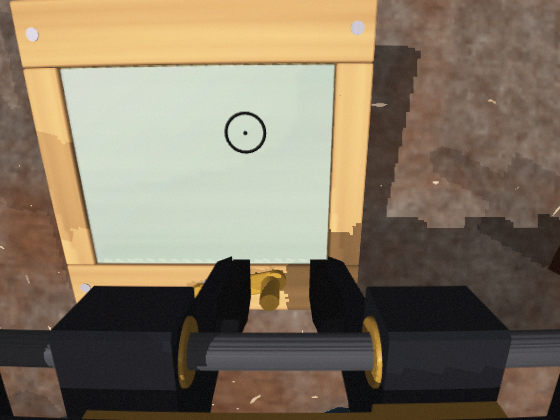

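Run:
```python
from plant import r
s=r.get_state();print(s["q"].round(3),s["qd"].round(3))
```

```text
[ 0.056  0.778 -0.004  2.06  -1.     0.043 -0.486] [-0.011 -0.055  0.002  0.057 -0.002  0.008 -0.008]
```

```bash
cat > go.py <<'E'
from h import *
from plant import r
import sys
s=r.get_state();Ti=np.linalg.inv(T)
print(s["clock"],"now",(Ti[:3,:3]@s["tool_pos"]+Ti[:3,3]).round(4),np.round(s["contact_force"],2),round(s["opening"],3),np.round(s["q"],2))
tilt=float(sys.argv[1]); a=[float(x) for x in sys.argv[2:]]
Rm=(R.from_euler('z',.037)*R.from_euler('y',-tilt,degrees=True)).as_matrix()@np.diag([1,-1,-1.])
for i in range(0,len(a),3): print(a[i:i+3],rel(s,bp(T,a[i:i+3])[0],Rm))
E
python3 go.py 0  -.072 -.039 .07 -.072 -.039 .019
```

```text
4.1 now [-0.029  -0.0463  0.0742] [ 1.64  0.46 -1.37] 0.293 [ 0.06  0.78 -0.    2.06 -1.    0.04 -0.49]
[-0.072, -0.039, 0.07] ([-0.0426, -0.0071, 0.0071], [-0.78, -16.19, -0.01])
[-0.072, -0.039, 0.019] ([-0.0393, -0.0064, 0.058], [-0.78, -16.19, -0.01])
```

Request:
carry_out --pt "-0.01 -0.002 0 0 -4 0" --pt "-0.02 -0.004 0.002 0 -8 0" --pt "-0.03 -0.006 0.004 -0.4 -12 0" --pt "-0.042 -0.007 0.006 -0.8 -16 0" --pt "-0.042 -0.007 0.006 -0.8 -16 0"

```text
clock: 4.6
tool_pos: [0.5461, -0.057, 0.0909]
eef_rot: [1.0, 0.02, 0.002, 0.0]
contact_force: [-0.4, 0.3, 0.1]
opening: 0.293
```

```bash
python3 go.py 0  -.072 -.039 .07 -.072 -.039 .019
```

```text
4.6 now [-0.0712 -0.0369  0.0737] [-0.37  0.27  0.11] 0.293 [-0.26  0.88  0.5   1.94 -0.82  0.53 -0.71]
[-0.072, -0.039, 0.07] ([0.0004, 0.0021, 0.0038], [0.04, -0.26, 0.22])
[-0.072, -0.039, 0.019] ([0.0177, 0.0022, 0.0518], [0.04, -0.26, 0.22])
```

Request:
carry_out --pt "0.0004 0.0021 0.004 0 0 0" --pt "0.006 0.0021 0.02 0 0 0" --pt "0.012 0.0022 0.036 0 0 0" --pt "0.0177 0.0022 0.0515 0 0 0" --pt "0.0177 0.0022 0.0515 0 0 0" --pt "0.0177 0.0022 0.0515 0 0 0"

```text
clock: 5.2
tool_pos: [0.5636, -0.0591, 0.0389]
eef_rot: [1.0, 0.02, 0.002, -0.0]
contact_force: [0.2, -0.3, 0.9]
opening: 0.299
```

```bash
python3 look.py w3; python3 go.py 0 -.072 -.039 .019
```

```text
5.2 [-0.07255731 -0.03961262  0.01880014] [ 0.21 -0.32  0.92] 0.2989999622377744
5.25 now [-0.0722 -0.0397  0.0193] [ 0.1   0.07 -0.68] 0.295 [-0.22  0.97  0.43  1.89 -0.87  0.47 -0.68]
[-0.072, -0.039, 0.019] ([0.0003, -0.0007, 0.0002], [0.02, -0.27, 0.12])
```

View pics/w3.png

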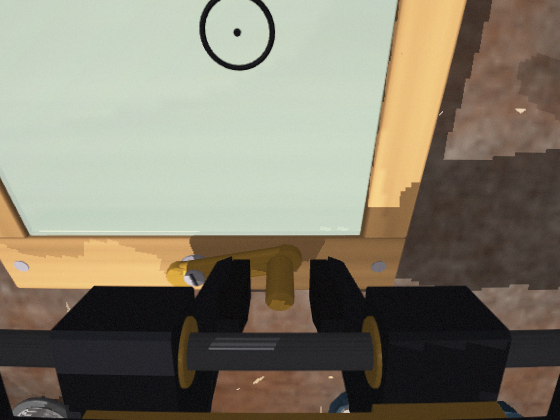

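Knob (column ~280) sits midway between the fingers (tips at columns 250 and 310). Close gently.

Request:
carry_out --pt "0 0 0 0 0 0" --pt "0 0 0 0 0 0" --pt "0 0 0 0 0 0" --pt "0 0 0 0 0 0" --fingers 255 --grip_force 8

```text
clock: 5.65
tool_pos: [0.5642, -0.0591, 0.0401]
eef_rot: [1.0, 0.02, 0.003, 0.0]
contact_force: [-0.9, 0.0, 1.8]
opening: 0.131
```

Run:
```python
from h import *
from plant import r
s=r.get_state();Ti=np.linalg.inv(T);print(s["clock"],s["opening"],s["contact_force"].round(2))
p0=Ti[:3,:3]@s["tool_pos"]+Ti[:3,3];print(p0)
y=p0[1]; a0=np.arccos(-y/.04) ; print("a0",a0)
R0=R.from_quat(s["eef_rot"])
for a in np.linspace(a0,1.57,10):
    # displacement of pin centre
    d=np.array([.04*(np.sin(a)-np.sin(a0)),-.04*(np.cos(a)-np.cos(a0)),0])
    print(round(a,2),R0.inv().apply(T[:3,:3]@d).round(4).tolist())
```

```text
5.65 0.13089560697423974 [-0.93  0.02  1.79]
[-0.07160176 -0.03958834  0.01976773]
a0 0.14359051007303164
0.14 [0.0, 0.0, 0.0]
0.3 [0.0058, -0.0014, -0.0021]
0.46 [0.0114, -0.0037, -0.0041]
0.62 [0.0165, -0.007, -0.0059]
0.78 [0.0211, -0.011, -0.0075]
0.94 [0.025, -0.0158, -0.0089]
1.09 [0.0281, -0.0212, -0.0101]
1.25 [0.0305, -0.027, -0.0109]
1.41 [0.0319, -0.0332, -0.0114]
1.57 [0.0324, -0.0395, -0.0116]
```

Request:
carry_out --pt "0.0047 -0.0015 -0.0017 0 0 0" --pt "0.0098 -0.0039 -0.0036 0 0 0" --pt "0.0146 -0.0072 -0.0053 0 0 0" --pt "0.0188 -0.0112 -0.0068 0 0 0" --pt "0.0224 -0.0158 -0.0081 0 0 0" --pt "0.0253 -0.0209 -0.0092 0 0 0" --pt "0.0274 -0.0264 -0.01 0 0 0" --pt "0.0288 -0.0322 -0.0105 0 0 0" --pt "0.0292 -0.0355 -0.0106 0 0 0" --pt "0.0294 -0.039 -0.0107 0 0 0" --pt "0.0294 -0.039 -0.0107 0 0 0" --pt "0.0294 -0.039 -0.0107 0 0 0"

```text
clock: 6.85
tool_pos: [0.5954, -0.0179, 0.0519]
eef_rot: [1.0, 0.02, 0.006, 0.0]
contact_force: [4.4, -1.2, 6.2]
opening: 0.127
```

```bash
python3 look.py w4; python3 go.py 0 -.041 0 .019
```

```text
6.85 [-0.03678974  0.00038061  0.01966622] [ 4.37 -1.17  6.2 ] 0.1273516938527558
6.9 now [-0.0368  0.0004  0.0197] [ 3.97 -0.59  6.53] 0.131 [-0.32  0.99  0.5   1.81 -0.85  0.56 -0.8 ]
[-0.041, 0.0, 0.019] ([-0.0037, 0.0004, 0.002], [0.02, -0.68, 0.22])
```

View pics/w4.png

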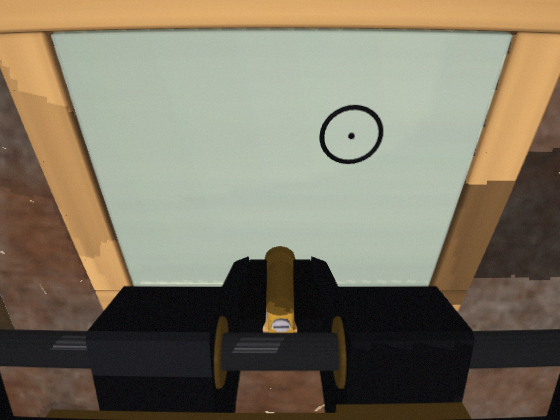

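Request:
carry_out --pt "0 0 0 0 0 0" --pt "0 0 0 0 0 0" --pt "0 0 0 0 0 0" --pt "-0.005 0 -0.015 0 0 0" --pt "-0.012 0 -0.035 0 0 0" --pt "-0.015 0 -0.07 0 0 0" --pt "-0.02 0 -0.11 0 0 0" --pt "-0.02 0 -0.15 0 0 0" --pt "-0.02 0 -0.18 0 0 0" --pt "-0.02 0 -0.2 0 0 0" --pt "-0.02 0 -0.2 0 0 0" --fingers 180

```text
clock: 8.0
tool_pos: [0.5716, -0.0202, 0.2537]
eef_rot: [1.0, 0.019, 0.005, 0.0]
contact_force: [0.1, 0.7, 0.4]
opening: 0.295
```

```bash
python3 look.py w5 gauge stand mark knob_top pane; python3 go.py 0 -.041 0 .019
```

```text
8.0 [ 0.00983632 -0.00097349  0.21748257] [0.06 0.71 0.39] 0.29494428517366844
stand 0.76 [ 0.5947 -0.3063 -0.0022] bed [-0.066  -0.2877 -0.0273]
mark 0.49 [ 0.6605 -0.0407  0.0639] bed [ 0.0276 -0.0248  0.009 ]
knob_top 0.83 [ 0.5908 -0.0207  0.0676] bed [-0.0359 -0.0022  0.036 ]
pane 0.81 [ 0.6395 -0.0203  0.0458] bed [ 0.0024 -0.0036 -0.0011]
pane 0.71 [ 0.4084  0.2461 -0.0017] bed [-0.2216  0.2712  0.0299]
8.3 now [ 6.600e-03 -1.000e-04  2.137e-01] [-0.01 -0.15 -0.27] 0.296 [-0.46  0.72  0.76  1.75 -0.6   0.92 -0.98]
[-0.041, 0.0, 0.019] ([0.0214, -0.0001, 0.1993], [0.0, -0.14, 0.14])
```

View pics/w5.png

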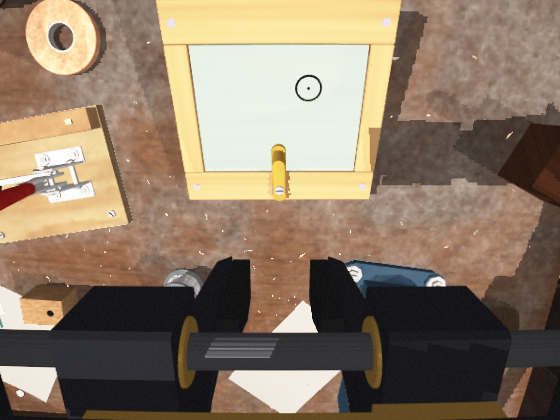

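Request:
carry_out --pt "0 0.025 -0.015 0 0 0" --pt "0 0.06 -0.03 0 0 0" --pt "0 0.1 -0.05 0 0 0" --pt "0 0.14 -0.06 0 0 0" --pt "0 0.18 -0.07 0 0 0" --pt "0 0.22 -0.07 0 0 0" --pt "0 0.25 -0.07 0 0 0" --pt "0 0.27 -0.07 0 0 0" --pt "0 0.28 -0.07 0 0 0" --pt "0 0.28 -0.07 0 0 0" --pt "0 0.28 -0.07 0 0 0" --fingers 100

```text
clock: 9.4
tool_pos: [0.5817, -0.298, 0.3198]
eef_rot: [1.0, 0.02, 0.002, -0.001]
contact_force: [0.2, 0.2, -0.4]
opening: 0.611
```

```bash
python3 look.py w6 gauge stand gauge_tip;python3 -c "
from plant import r
print(r.get_state()['tool_pos'],r.get_state()['q'].round(2))"
```

```text
9.4 [ 0.03226298 -0.27895678  0.27964425] [ 0.16  0.2  -0.4 ] 0.6112614057372595
gauge 0.83 [ 0.5925 -0.306   0.0176] bed [-0.0613 -0.2874 -0.0079]
stand 0.87 [ 5.938e-01 -3.046e-01  4.000e-04] bed [-0.0659 -0.286  -0.0245]
[ 0.58194791 -0.29783531  0.32038761] [ 0.05  0.75  0.74  1.39 -0.52  1.2  -0.68]
```

View pics/w6.png

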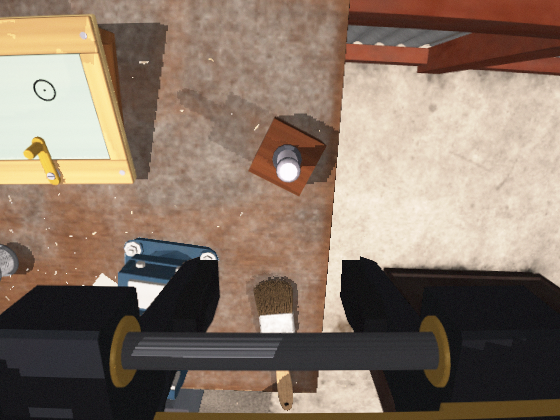

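Run:
```python
from h import *
import pickle
img=cv2.imread("pics/w6.png")
cv2.imwrite("pics/w6z.png",cv2.resize(img[110:210,235:345],None,fx=6,fy=6,interpolation=cv2.INTER_CUBIC))
W=pickle.load(open("w6.pkl","rb"))
print(onplane((288,172),*W,np.eye(4),.138))
# predicted corners/axis
g=np.array([.5935,-.3055,0])
print(proj([g+[0,0,z] for z in (.068,.133,.138)],*W))
```

```text
[ 0.5938542  -0.30476603  0.138     ]
[[287.34399001 160.13401621]
 [288.67147251 171.37991273]
 [288.79408514 172.41915729]]
```

View pics/w6z.png

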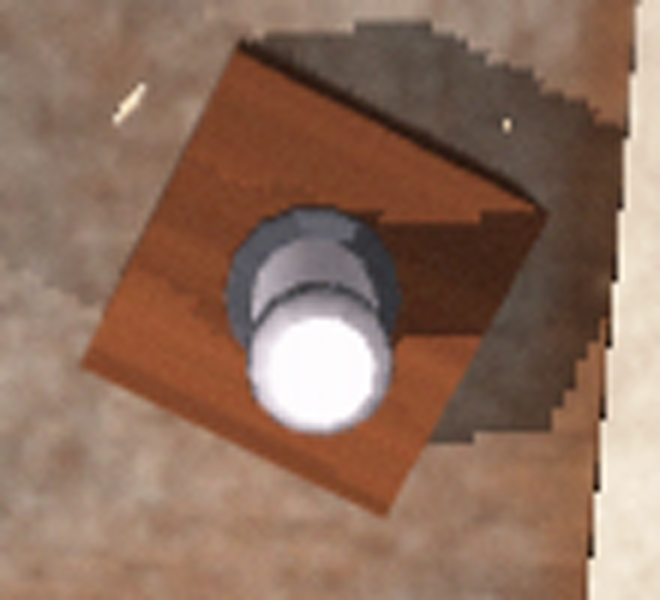

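```bash
cat > gow.py <<'E'
from h import *
from plant import r
import sys
s=r.get_state()
print(s["clock"],"now",np.round(s["tool_pos"],4),np.round(s["contact_force"],2),round(s["opening"],3),np.round(s["q"],2))
tilt=float(sys.argv[1]); a=[float(x) for x in sys.argv[2:]]
Rm=(R.from_euler('z',.037)*R.from_euler('y',-tilt,degrees=True)).as_matrix()@np.diag([1,-1,-1.])
for i in range(0,len(a),3): print(a[i:i+3],rel(s,a[i:i+3],Rm))
E
python3 gow.py -12 .590 -.305 .2 .590 -.305 .0834
```

```text
9.6 now [ 0.5819 -0.2978  0.3204] [ 0.5  -0.15  0.05] 0.607 [ 0.05  0.75  0.74  1.39 -0.52  1.2  -0.68]
[0.59, -0.305, 0.2] ([0.0071, 0.0076, 0.1204], [-0.0, -12.29, 0.27])
[0.59, -0.305, 0.0834] ([0.0065, 0.0076, 0.237], [-0.0, -12.29, 0.27])
```

Request:
carry_out --pt "0.003 0.004 0.025 0 -4 0" --pt "0.007 0.0076 0.055 0 -8 0" --pt "0.007 0.0076 0.085 0 -12.3 0.3" --pt "0.007 0.0076 0.11 0 -12.3 0.3" --pt "0.007 0.0076 0.12 0 -12.3 0.3" --pt "0.007 0.0076 0.12 0 -12.3 0.3" --pt "0.007 0.0076 0.12 0 -12.3 0.3"

```text
clock: 10.3
tool_pos: [0.5896, -0.3072, 0.2021]
eef_rot: [0.994, 0.017, -0.104, 0.003]
contact_force: [-1.1, 0.1, 0.2]
opening: 0.606
```

```bash
python3 look.py w7;python3 gow.py -12  .590 -.305 .0834
python3 - <<'E'
from h import *
import pickle
W=pickle.load(open("w7.pkl","rb"))
g=np.array([.594,-.305,0])
print(proj([g+[0,0,z] for z in (.068,.133,.138)],*W))
E
```

```text
10.3 [-0.00091223 -0.28847841  0.16648573] [-1.07  0.07  0.21] 0.60624895777059
10.35 now [ 0.5898 -0.3074  0.2026] [ 0.67 -0.02  0.76] 0.608 [ 0.07  0.98  0.73  1.29 -0.5   1.25 -0.74]
[0.59, -0.305, 0.0834] ([0.0248, -0.0027, 0.1166], [0.12, -0.14, -0.19])
[[276.55078445 157.33433444]
 [276.00993201 196.25668216]
 [275.95673974 200.10014955]]
```

View pics/w7.png

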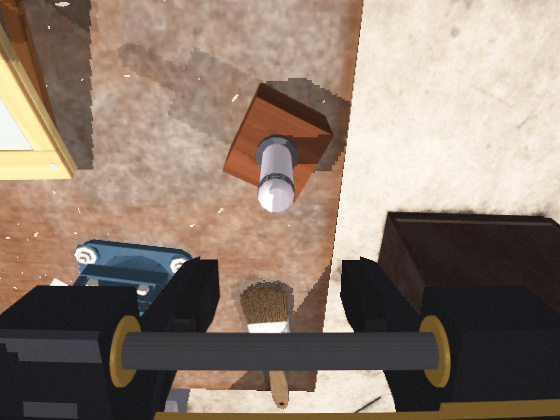

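Request:
carry_out --pt "0.006 -0.002 0.03 0 0 0" --pt "0.012 -0.0027 0.06 0 0 0" --pt "0.018 -0.0027 0.085 0 0 0" --pt "0.022 -0.0027 0.104 0 0 0" --pt "0.0248 -0.0027 0.1166 0 0 0" --pt "0.0248 -0.0027 0.1166 0 0 0" --pt "0.0248 -0.0027 0.1166 0 0 0"

```text
clock: 11.05
tool_pos: [0.5898, -0.3048, 0.0824]
eef_rot: [0.994, 0.017, -0.104, 0.003]
contact_force: [0.1, -0.9, -0.1]
opening: 0.609
```

```bash
python3 look.py w8;python3 gow.py -12  .590 -.305 .0834
```

```text
11.05 [-0.04162894 -0.28605197  0.0538726 ] [ 0.1  -0.87 -0.13] 0.6090783883398138
11.1 now [ 0.59   -0.3049  0.0827] [-0.39 -0.29 -0.52] 0.609 [ 0.08  1.12  0.67  1.36 -0.57  1.05 -0.71]
[0.59, -0.305, 0.0834] ([-0.0001, 0.0001, -0.0007], [0.11, -0.09, -0.17])
```

View pics/w8.png

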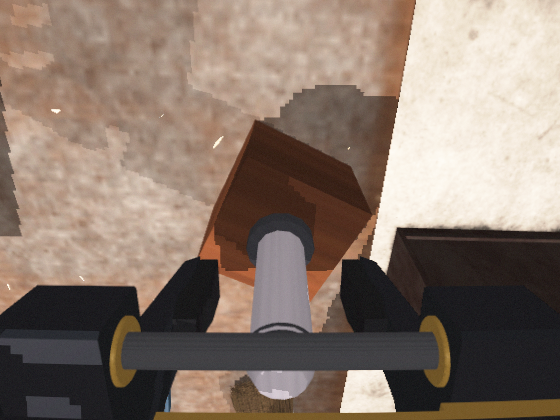

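Gauge (column ~281) is centred between the fingers (tips 218 / 342). Close.

Request:
carry_out --pt "0 0 0 0 0 0" --pt "0 0 0 0 0 0" --pt "0 0 0 0 0 0" --pt "0 0 0 0 0 0" --pt "0 0 0 0 0 0" --pt "0 0 0 0 0 0" --fingers 255 --grip_force 40

```text
clock: 11.7
tool_pos: [0.5894, -0.3043, 0.0815]
eef_rot: [0.994, 0.017, -0.104, 0.002]
contact_force: [-0.5, 0.8, 1.3]
opening: 0.236
```

```bash
python3 gow.py -12  .590 -.305 .15 .59 -.305 .25
```

```text
11.7 now [ 0.5894 -0.3043  0.0815] [-0.5   0.81  1.27] 0.236 [ 0.08  1.12  0.67  1.36 -0.57  1.05 -0.71]
[0.59, -0.305, 0.15] ([-0.0136, 0.0008, -0.0671], [0.04, -0.01, -0.16])
[0.59, -0.305, 0.25] ([-0.0344, 0.001, -0.1649], [0.04, -0.01, -0.16])
```

Request:
carry_out --pt "-0.003 0 -0.014 0 0 0" --pt "-0.007 0 -0.034 0 0 0" --pt "-0.012 0 -0.056 0 0 0" --pt "-0.017 0 -0.08 0 0 0" --pt "-0.022 0 -0.105 0 0 0" --pt "-0.0275 0 -0.13 0 0 0" --pt "-0.033 0 -0.155 0 0 0" --pt "-0.0365 0 -0.172 0 0 0" --pt "-0.0365 0 -0.172 0 0 0"

```text
clock: 12.6
tool_pos: [0.5901, -0.3051, 0.2607]
eef_rot: [0.995, 0.017, -0.102, 0.004]
contact_force: [-1.0, 0.2, -1.4]
opening: 0.237
```

```bash
python3 look.py w9 gauge gauge_tip;python3 - <<'E'
from plant import r
import cv2,numpy as np
p=r.snapshot("side");cv2.imwrite("pics/s9.png",p["img"])
for l in("gauge","gauge_tip"):print([(d["p"],np.round(d["xyz"],4)) for d in r.spot_point(p,l)[:2]])
s=r.get_state();print(s["tool_pos"],s["opening"],s["contact_force"])
E
```

```text
12.6 [ 0.01964182 -0.28635005  0.22128684] [-0.98  0.17 -1.35] 0.23702590111181138
gauge 0.57 [ 0.5919 -0.3082  0.1982] bed [-1.000e-04 -2.895e-01  1.620e-01]
[(0.84, array([ 0.5914, -0.3012,  0.1951])), (0.61, array([ 0.6356, -0.0168,  0.0431]))]
[]
[ 0.58889202 -0.30335153  0.25578857] 0.2350108635630581 [-0.29997615  0.63699432 -2.02459519]
```

View pics/w9.png

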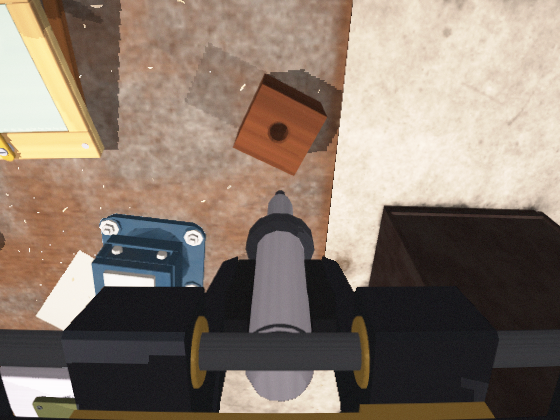

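View pics/s9.png

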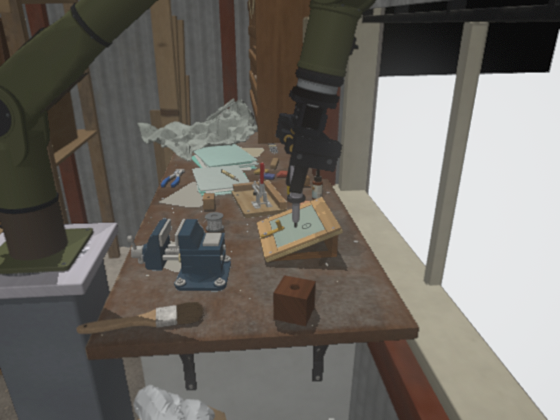

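Run:
```python
from h import *
from plant import r
p=r.snapshot("wrist");E=np.array(p["tool_from_camera"]);K=np.array(p["intrinsics"]);k=p["k1"]
cv2.imwrite("pics/w9b.png",p["img"])
cv2.imwrite("pics/w9z.png",cv2.resize(p["img"][180:280,230:330],None,fx=6,fy=6,interpolation=cv2.INTER_CUBIC))
t=np.radians(11.94);d=np.array([np.sin(t),0,np.cos(t)])
for tt in (10,12,14):
  t=np.radians(tt);d=np.array([np.sin(t),0,np.cos(t)])
  o=np.array([.0007,0,-.019])
  print(tt,proj([o+d*(.0801-z) for z in (-.012,-.009,0,.04,.048,.113)],K,k,E).round(1).tolist())
```

```text
10 [[279.7, 197.2], [279.7, 199.3], [279.8, 205.9], [279.8, 242.3], [279.8, 251.4], [279.8, 365.5]]
12 [[279.7, 192.5], [279.7, 194.7], [279.7, 201.6], [279.8, 239.9], [279.8, 249.4], [279.8, 368.0]]
14 [[279.7, 187.7], [279.7, 190.1], [279.7, 197.4], [279.8, 237.5], [279.8, 247.5], [279.8, 370.3]]
```

View pics/w9z.png

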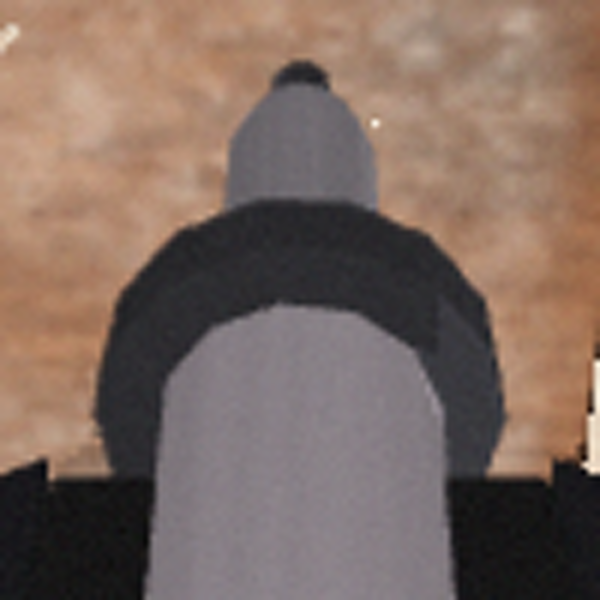

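```bash
cat > tipgo.py <<'E'
from h import *
from plant import r
import sys
s=r.get_state();Ti=np.linalg.inv(T);tip=np.array([.0198,0,.0711])
R0=R.from_quat(s["eef_rot"]);pt=s["tool_pos"]+R0.apply(tip)
t=np.radians(11.94);ax=R0.apply([-np.sin(t),0,-np.cos(t)])
print(s["clock"],"tip bed",(Ti[:3,:3]@pt+Ti[:3,3]).round(4),"axis in bed deg",np.degrees(T[:3,:3].T@ax).round(2),"F",np.round(s["contact_force"],2),"Fn",round(float(np.dot(s["contact_force"],T[:3,2])),2),"op",round(s["opening"],3),"q",np.round(s["q"],2))
Rm=(R.from_euler('z',.037)*R.from_euler('y',-8.06,degrees=True)).as_matrix()@np.diag([1,-1,-1.])
a=[float(x) for x in sys.argv[1:]]
for i in range(0,len(a),3):
    P=bp(T,a[i:i+3])[0]-Rm@tip; print(a[i:i+3],P.round(3),rel(s,P,Rm))
E
python3 tipgo.py .0245 -.0266 .065
```

```text
12.95 tip bed [-0.004  -0.2847  0.1465] axis in bed deg [ 1.975e+01 -1.000e-02  5.378e+01] F [ 0.34 -0.13 -0.48] Fn -0.57 op 0.239 q [ 0.06  0.93  0.75  1.23 -0.46  1.35 -0.76]
[0.0245, -0.0266, 0.065] [ 0.609 -0.044  0.183] ([0.0435, -0.2582, 0.0653], [-0.02, 20.17, -0.16])
```

Request:
carry_out --pt "0 -0.02 0 0 2 0" --pt "0.005 -0.05 0 0 4 0" --pt "0.01 -0.08 0 0 6 0" --pt "0.015 -0.11 0 0 8 0" --pt "0.02 -0.14 0 0 10 0" --pt "0.025 -0.17 0.005 0 12 0" --pt "0.03 -0.2 0.015 0 14 0" --pt "0.035 -0.225 0.03 0 16.5 0" --pt "0.04 -0.245 0.045 0 19 0" --pt "0.0435 -0.255 0.058 0 20.2 -0.2" --pt "0.0435 -0.2582 0.0653 0 20.2 -0.2" --pt "0.0435 -0.2582 0.0653 0 20.2 -0.2"

```text
clock: 14.15
tool_pos: [0.6085, -0.0446, 0.1829]
eef_rot: [0.997, 0.019, 0.07, -0.001]
contact_force: [-0.4, 0.2, -1.3]
opening: 0.239
```

```bash
python3 - <<'E'
from plant import r
r.snapshot("top");r.snapshot("top")
E
python3 look.py w10 mark gauge_tip gauge knob_top; python3 tipgo.py .0245 -.0266 .02
```

```text
14.25 [ 0.0211792  -0.02854377  0.13955   ] [-1.07  0.05 -1.12] 0.23623050338784107
mark 0.67 [ 0.6606 -0.0391  0.0629] bed [ 0.0274 -0.0232  0.008 ]
gauge_tip 0.56 [ 0.641  -0.0453  0.1191] bed [ 0.028  -0.0286  0.0676]
knob_top 0.63 [ 0.59   -0.0202  0.067 ] bed [-0.0368 -0.0017  0.0357]
14.5 tip bed [ 0.0261 -0.028   0.066 ] axis in bed deg [-0.19  0.07 57.3 ] F [-0.64 -0.46 -1.54] Fn -1.23 op 0.241 q [-0.34  0.77  0.62  1.83 -0.79  0.64 -0.79]
[0.0245, -0.0266, 0.02] [ 0.624 -0.044  0.141] ([0.0081, -0.0013, 0.0453], [0.07, -0.19, 0.02])
```

View pics/w10.png

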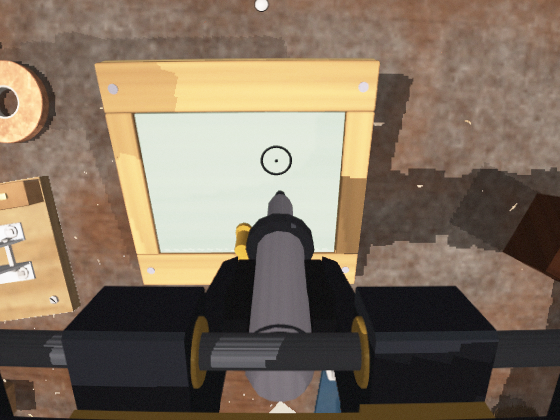

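Run:
```python
from h import *
import pickle
W=pickle.load(open("w10.pkl","rb"))
img=cv2.imread("pics/w10.png")
cv2.imwrite("pics/w10z.png",cv2.resize(img[50:290,85:395],None,fx=2.5,fy=2.5,interpolation=cv2.INTER_CUBIC))
cor=np.array([[95,96,6.5],[95,-96,6.5],[61,76,6.5],[61,-76,6.5],[-61,-76,6.5],[-61,76,6.5]])/1000
obs=np.array([(96.5,64),(379,62),(133,113),(346,111),(339,253),(160,253)],float)
s=least_squares(lambda p:(proj(bp(bedT(*p),cor),*W)-obs).ravel(),[.638,-.016,.04]);print(s.x,s.fun.round(1))
T3=bedT(*s.x)
for TT in (T,T3):
    b=onplane((276.5,160),*W,TT,.005);print(b,bp(TT,b))
```

```text
[ 0.63663256 -0.01791001  0.0436636 ] [-1.7 -0.   2.  -1.5  0.3  0.6  1.3  0.3 -3.  -0.1  0.6  1.2]
[ 0.02418087 -0.02646398  0.005     ] [[ 0.65867704 -0.04246859  0.05896881]]
[ 0.02411553 -0.02549727  0.005     ] [[ 0.65867663 -0.04246846  0.05894646]]
```

View pics/w10z.png

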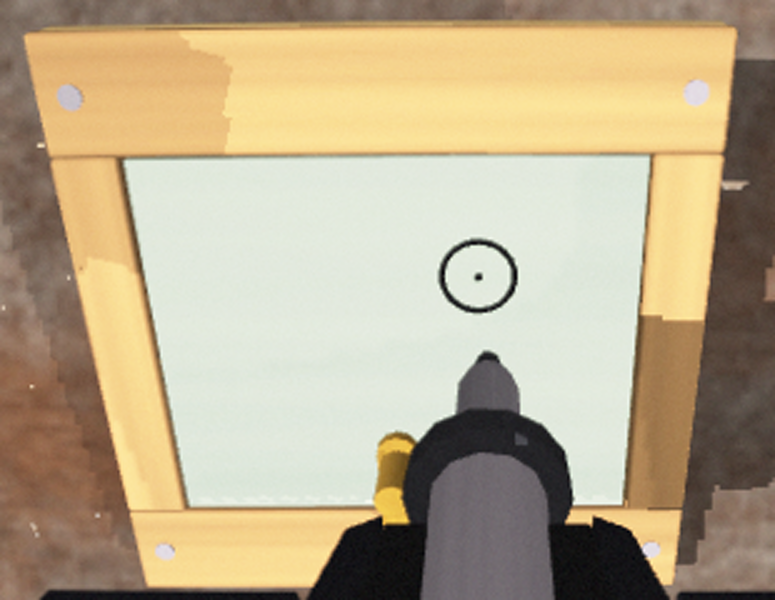

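Request:
carry_out --pt "0.002 -0.0005 0.012 0 0 0" --pt "0.004 -0.001 0.024 0 -0.1 0" --pt "0.006 -0.0013 0.036 0 -0.2 0" --pt "0.008 -0.0013 0.045 0 -0.2 0" --pt "0.008 -0.0013 0.045 0 -0.2 0" --pt "0.008 -0.0013 0.045 0 -0.2 0"

```text
clock: 15.1
tool_pos: [0.6236, -0.0433, 0.1402]
eef_rot: [0.997, 0.019, 0.069, -0.001]
contact_force: [0.9, 0.2, -0.8]
opening: 0.234
```

```bash
python3 look.py w11 ;for i in 1 2 3; do python3 -c "
from plant import r
r.snapshot('top')"; python3 tipgo.py .0243 -.0265 .008 ; done
```

```text
15.1 [ 0.01898188 -0.02603694  0.09329835] [ 0.93  0.21 -0.77] 0.23440121308410625
15.2 tip bed [ 0.0241 -0.0262  0.0203] axis in bed deg [4.00e-02 5.00e-02 5.73e+01] F [ 0.16  0.8  -1.  ] Fn -1.01 op 0.237 q [-0.31  0.84  0.56  1.82 -0.84  0.58 -0.76]
[0.0243, -0.0265, 0.008] [ 0.628 -0.044  0.129] ([0.0027, 0.0004, 0.012], [0.06, 0.04, 0.04])
15.25 tip bed [ 0.0242 -0.0262  0.0204] axis in bed deg [2.00e-02 4.00e-02 5.73e+01] F [ 0.48 -0.19 -1.11] Fn -1.2 op 0.234 q [-0.31  0.84  0.56  1.82 -0.84  0.58 -0.76]
[0.0243, -0.0265, 0.008] [ 0.628 -0.044  0.129] ([0.0026, 0.0004, 0.0121], [0.05, 0.02, 0.04])
15.3 tip bed [ 0.0242 -0.026   0.0204] axis in bed deg [2.00e-02 3.00e-02 5.73e+01] F [ 0.28  0.24 -1.64] Fn -1.64 op 0.237 q [-0.31  0.84  0.56  1.82 -0.84  0.58 -0.76]
[0.0243, -0.0265, 0.008] [ 0.628 -0.044  0.129] ([0.0027, 0.0005, 0.0121], [0.05, 0.02, 0.05])
```

View pics/w11.png

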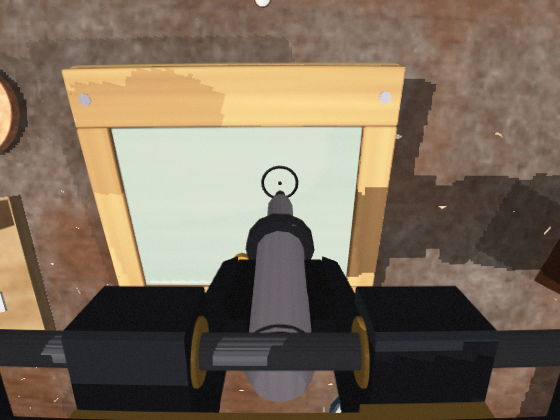

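```bash
cat > force.py <<'E'
from h import *
from plant import r
import sys
n=int(sys.argv[1]);F=[];P=[];Ti=np.linalg.inv(T);tip=np.array([.0198,0,.0711])
for i in range(n):
    r.snapshot("top");s=r.get_state();F.append(s["contact_force"]);P.append(Ti[:3,:3]@(s["tool_pos"]+R.from_quat(s["eef_rot"]).apply(tip))+Ti[:3,3])
F=np.array(F)@T[:3,:3];P=np.array(P)
print(s["clock"],"F bed",F.mean(0).round(2),"+-",(F.std(0)/np.sqrt(n)).round(2),"tip",P.mean(0).round(4),P.std(0).round(4))
E
python3 force.py 20
```

```text
16.3 F bed [-0.48  0.19 -1.24] +- [0.11 0.12 0.12] tip [ 0.0239 -0.0259  0.0201] [0.0001 0.     0.0001]
```

Request:
carry_out --pt "0.001 0.0002 0.005 0 0 0" --pt "0.002 0.0004 0.009 0 0 0" --pt "0.0027 0.0004 0.012 0 0 0" --pt "0.0027 0.0004 0.012 0 0 0" --pt "0.0027 0.0004 0.012 0 0 0"

```text
clock: 16.8
tool_pos: [0.628, -0.0434, 0.1288]
eef_rot: [0.997, 0.019, 0.07, -0.001]
contact_force: [0.6, -0.6, -0.1]
opening: 0.235
```

```bash
python3 force.py 12; python3 look.py w12; python3 tipgo.py .0243 -.0265 .004 .0243 -.0265 .001
```

```text
17.4 F bed [-0.46 -0.12 -1.12] +- [0.14 0.1  0.09] tip [ 0.024  -0.0263  0.0077] [0. 0. 0.]
17.4 [ 0.01938052 -0.02622976  0.08134911] [-0.07 -0.6  -1.91] 0.23979127519648366
17.45 tip bed [ 0.024  -0.0263  0.0077] axis in bed deg [7.00e-02 2.00e-02 5.73e+01] F [-0.07 -0.3  -0.88] Fn -0.8 op 0.241 q [-0.3   0.86  0.54  1.81 -0.85  0.56 -0.75]
[0.0243, -0.0265, 0.004] [ 0.63  -0.044  0.126] ([0.001, 0.0003, 0.0036], [0.03, 0.07, 0.05])
[0.0243, -0.0265, 0.001] [ 0.631 -0.044  0.123] ([0.0016, 0.0003, 0.0065], [0.03, 0.07, 0.05])
```

View pics/w12.png

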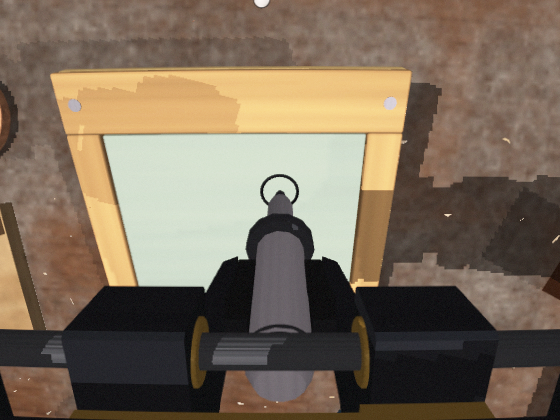

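Request:
carry_out --pt "0.0005 0.0002 0.0018 0 0 0" --pt "0.001 0.0003 0.0036 0 0 0" --pt "0.001 0.0003 0.0036 0 0 0"

```text
clock: 17.75
tool_pos: [0.6296, -0.0436, 0.1254]
eef_rot: [0.997, 0.019, 0.07, -0.001]
contact_force: [0.4, -0.4, 0.0]
opening: 0.24
```

```bash
python3 force.py 14; python3 tipgo.py .0243 -.0265 .002
```

```text
18.45 F bed [-0.31  0.2  -0.17] +- [0.13 0.15 0.14] tip [ 0.0242 -0.0266  0.004 ] [0. 0. 0.]
18.45 tip bed [ 0.0242 -0.0266  0.004 ] axis in bed deg [7.00e-02 2.00e-02 5.73e+01] F [ 0.46  0.57 -0.68] Fn -0.8 op 0.238 q [-0.3   0.87  0.54  1.81 -0.86  0.56 -0.75]
[0.0243, -0.0265, 0.002] [ 0.63  -0.044  0.124] ([0.0004, -0.0001, 0.0019], [0.04, 0.07, 0.05])
```

Request:
carry_out --pt "0.0002 0 0.001 0 0 0" --pt "0.0004 0 0.0019 0 0 0" --pt "0.0004 0 0.0019 0 0 0"

```text
clock: 18.75
tool_pos: [0.6303, -0.0436, 0.1237]
eef_rot: [0.997, 0.019, 0.07, -0.001]
contact_force: [-1.0, -0.4, 0.8]
opening: 0.24
```

```bash
python3 force.py 30; python3 tipgo.py .0243 -.0265 .001
```

```text
20.25 F bed [-0.26 -0.    0.38] +- [0.09 0.11 0.08] tip [ 0.0242 -0.0266  0.002 ] [0. 0. 0.]
20.25 tip bed [ 0.0242 -0.0266  0.002 ] axis in bed deg [7.00e-02 2.00e-02 5.73e+01] F [-0.94  1.21  0.19] Fn 0.49 op 0.239 q [-0.29  0.87  0.53  1.81 -0.86  0.56 -0.75]
[0.0243, -0.0265, 0.001] [ 0.631 -0.044  0.123] ([0.0002, -0.0001, 0.001], [0.04, 0.07, 0.05])
```

Request:
carry_out --pt "0.0001 0 0.0004 0 0 0" --pt "0.0002 0 0.0008 0 0 0" --pt "0.0002 0 0.0008 0 0 0"

```text
clock: 20.55
tool_pos: [0.6305, -0.0436, 0.123]
eef_rot: [0.997, 0.019, 0.07, -0.001]
contact_force: [-0.4, -1.4, 0.3]
opening: 0.236
```

```bash
python3 force.py 60; python3 tipgo.py .0243 -.0265 .001; python3 look.py w13 mark gauge gauge_tip pane knob_top
python3 - <<'E'
from plant import r
import cv2,numpy as np
for n in("side","top"):
    p=r.snapshot(n);cv2.imwrite(f"pics/{n}13.png",p["img"])
    for l in("knob_top","pane","gauge","spool","foil_roll","wood_block"):print(n,l,[(d["p"],np.round(d["xyz"],4)) for d in r.spot_point(p,l)[:1]])
a=cv2.imread("pics/side13.png")[190:270,240:350];b=cv2.imread("pics/w13.png")[150:260,220:340]
cv2.imwrite("pics/s13z.png",cv2.resize(a,None,fx=6,fy=6,interpolation=cv2.INTER_CUBIC))
cv2.imwrite("pics/w13z.png",cv2.resize(b,None,fx=5,fy=5,interpolation=cv2.INTER_CUBIC))
E
```

```text
23.55 F bed [-0.3   0.07  0.73] +- [0.06 0.06 0.06] tip [ 0.0242 -0.0266  0.0012] [0. 0. 0.]
23.55 tip bed [ 0.0242 -0.0266  0.0012] axis in bed deg [7.00e-02 2.00e-02 5.73e+01] F [-0.77 -0.13  1.4 ] Fn 1.59 op 0.237 q [-0.29  0.87  0.53  1.8  -0.86  0.56 -0.75]
[0.0243, -0.0265, 0.001] [ 0.631 -0.044  0.123] ([0.0, -0.0001, 0.0002], [0.04, 0.07, 0.05])
23.55 [ 0.01965902 -0.02655105  0.07484345] [-0.77 -0.13  1.4 ] 0.236661897515929
mark 0.67 [ 0.6605 -0.0396  0.0596] bed [ 0.0262 -0.0237  0.0049]
gauge 0.73 [ 0.6546 -0.0466  0.067 ] bed [ 0.023  -0.0304  0.014 ]
pane 0.69 [ 0.6386 -0.0204  0.0449] bed [ 0.0013 -0.0037 -0.0016]
side knob_top [(0.67, array([ 0.5843, -0.0174,  0.0683]))]
side pane [(0.85, array([ 0.6364, -0.0188,  0.0436]))]
side gauge [(0.52, array([ 0.6523, -0.041 ,  0.0691]))]
side spool [(0.75, array([ 0.4275,  0.0924, -0.0011]))]
side foil_roll []
side wood_block [(0.73, array([ 0.4034,  0.248 , -0.0039]))]
top knob_top []
top pane [(0.49, array([ 0.7054,  0.1981, -0.0044]))]
top gauge []
top spool []
top foil_roll [(0.85, array([ 0.7037,  0.1982, -0.0049]))]
top wood_block []
```

View pics/s13z.png

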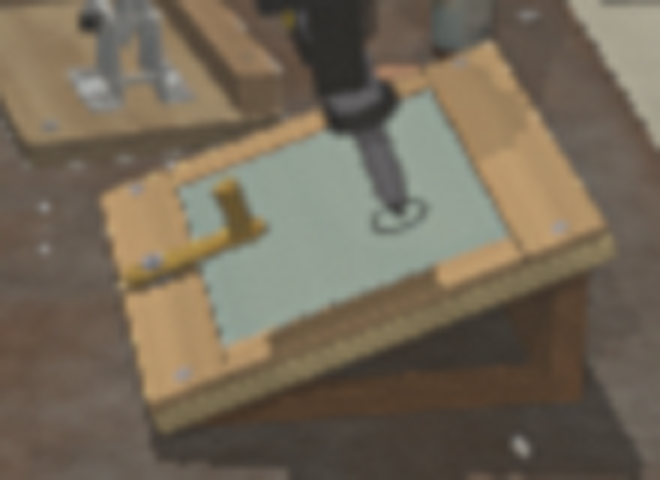

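View pics/w13z.png

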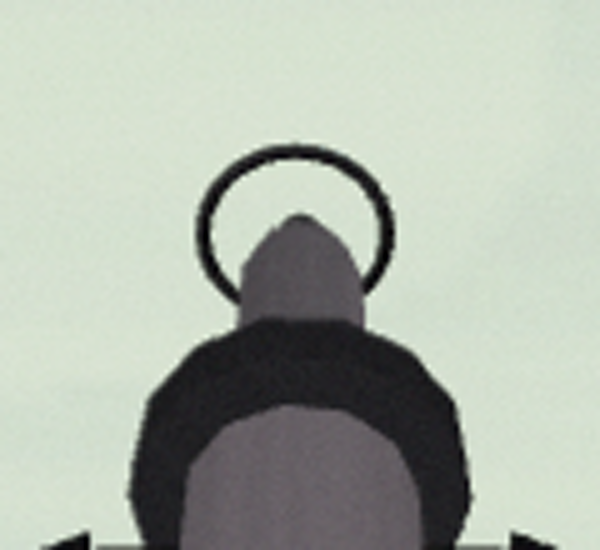

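View pics/top13.png

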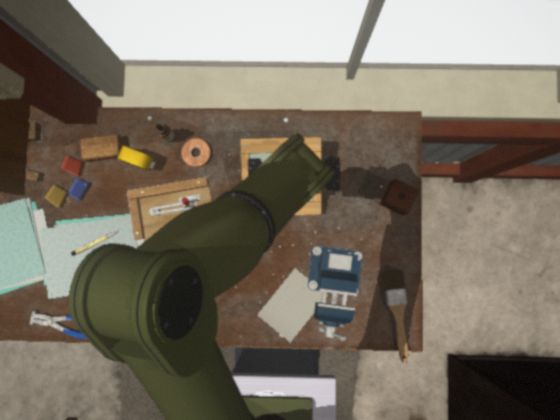

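Run:
```python
from plant import r
print(r.finish_job()); s=r.get_state();print(s["clock"],s["contact_force"],s["opening"])
```

```text
the job is handed in; nothing more can be done
None
the job is handed in; nothing more can be done
```

The job is handed in at about 24 s of the 58 s allowed, with the gauge still held on the glass. No verdict was reported.

**Turnbutton:** I pinched the knob and swung it along its arc until it pointed straight up the slope, over the glass. In the wrist pictures the knob and screw line up to about 0.02–0.03 rad.

**Gauge:**
- **Grasp:** I took it from the stand with the tool tilted back 12°, because the arm could not reach a fully tilted 20° pose with the tool in close over the low rail. I then set it square to the bed, within about 0.1° by the arm's own pose. The collar had not moved in the grip in the pictures before and after pressing.
- **Tip:** It sits about 1 mm or less from the ring's centre, both in the wrist picture and by the fitted bed pose. In the side picture it is also inside the ring.
- **Plunger:** The averaged force rise was about 1.9 N, or 3.8 mm in. The geometry gave about 4 mm, and I took it as 4 ± 0.4 mm.

**Bystanders and pane:** The pane looks in place in its frame. The last checks re-found the spool and wooden block in the side picture and the foil roll in the top picture, within about 4 mm of their starting positions. The arm hid the spool and block from the top camera.

**Disagreements:** The side-camera network put the knob about 6 mm from where the wrist camera's network put it, in x. I relied on the wrist pictures. The trained networks also placed the ring 2–3 mm from my own pixel measurements, which agreed with each other to within 1 mm, so I used mine.

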